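# Draw a plug gauge part-way out of its bore and hold it

## Task

The steel plug gauge sits home in the bored block of the leaning jig, locked down by the yellow swing keeper. By its black post swing the keeper about a quarter turn aside, then take the gauge by its handle and draw it straight out along the bore, without levering it sideways, until its red ring is completely out while the blue ring is still completely hidden in the bore, ready for inspection. Never pull the gauge right out, leave the loose things round about alone, and finish while still holding the gauge steady there in the gripper.

Things in the scene. Friction and masses are not known exactly. Their poses are not given: they have to be found in the camera images.
- jig: The leaning jig, fixed to the table: dark base plate 150 x 130 x 12 mm (origin at the centre of its underside), blue cheeks, and between them a bored aluminium block, 70 x 70 mm, 90 mm long, leaning 0.35 rad from vertical towards the jig's -x side (its front). x points to its back.
- bore_mouth (a point): Centre of the bore's mouth on the block's top face, 125 mm above the table. The bore is 25.5 mm in diameter, 90 mm long, open below. z points out of the bore along its axis (0.35 rad from vertical); y is level, the same as the jig's y; x runs up along the face to the back.
- gauge_grip (a point): Centre of the gauge's round ribbed handle (26 mm in diameter, 45 mm long, end 22.5 mm above this point). z points out along the gauge; its turn about z does not matter. Below the handle is a collar 48 mm in diameter, 8 mm thick; its underside, 30.5 mm below this point, rests on the block's top face when the gauge is home.
- gauge: The loose steel plug gauge, about 0.35 kg; origin on its axis at the collar's underside, z out. Below the collar a plug, 24 mm in diameter, 80 mm long, sits in the bore with 1.5 mm play. Red ring: 28 to 38 mm below the collar; blue ring: 54 to 64 mm. So red is all out at 38 mm of pull and blue begins to show at 54 mm. It may slide back if let go.
- keeper_post (a point): Middle of the bare part of the black post (12 mm in diameter, parallel to the bore) on the tail of the yellow keeper, 39.5 mm above the block's top face. The post is bare from 23 mm below this point (top of the keeper bar) to its end 17 mm above. It stands 40 mm from the keeper's pivot axis.
- keeper (a joint): Angle of the keeper, rad: 0 shut (bar over the collar's edge, post on the far side, to -y), stop at 1.7. It grows as the post goes to +x of bore_mouth, counter-clockwise from above. Its axis is parallel to the bore, 52 mm to the -y side of bore_mouth in bore_mouth's axes. It is clear of the collar from about 0.8 and stays where left (about 1 N at the post).
- magnet: Loose red arrow-shaped welding magnet, 50 x 100 x 16 mm, bystander.
- discs: Loose stack of dark cutting discs, 118 mm in diameter, 12 mm high, bystander.
- dropout: Loose milled pale metal plate, 44 x 80 x 8 mm, bystander.
Not all that is in view belongs to the job. Of the things shaped like the gauge, the steel one is meant.

How it is judged:
By the outcome, as a careful person would: the job done as asked, in the order asked, and still so for the second after the job is handed in, while the arm keeps its last pose, push and grip.
It also fails if it takes over 45 s, if anything falls off the work surface, if the arm or the gripper's body presses on something with over 40 N, if the wrist force passes 120 N, or if a joint passes its speed limit or range.

## Robot

A 7-joint arm with a two-finger parallel gripper is mounted at the origin on a cart in front of the work surface, level with it; the furniture and walls round the work are solid. World frame = base frame: x ahead of the robot, y to its left, z up, the work surface at z = 0. Lengths are in m, angles in rad, forces in N, time in s.
With the tool pointing down it reaches from about 0.4 to 0.85 m from the base axis. Payload 10.4 kg.
Tool frame: the origin (TCP) lies on the centre line of the jaws, within the pads' length; the fingertips stand 17 mm ahead of it and the grasp point (between the pads) lies 2 mm behind it; z points along the fingers, y is the line along which they close (so a half turn about z gives the same grasp; the last joint's range is limited). The gripper opens to 85 mm and grips with 20 to 120 N. Pads are 22 mm wide; open, the fingers measure 114 mm over their backs; the gripper's body (76 mm by 85 mm) begins 54 mm behind the grasp point. The pads swing forward as they close: fully open they stand 13 mm farther back than shut.
Start: joints at [-1.155, 0.332, -0.065, 1.46, 0.022, 1.35, -0.088], TCP at [0.266, 0.566, 0.248] pointing down, gripper open.
Joint ranges: [-2.6, 2.6], [-0.5, 2.12], [-1.47, 1.34], [0.16, 2.42], [-1.27, 4.41], [0.06, 2.06], [-2.6, 2.6]. Speed limits (rad/s): [2.22, 2.22, 2.79, 2.79, 3.14, 3.14, 3.14].

## Interface

Orientations are given as a unit quaternion [x, y, z, w].
In Python, from workcell import sensors, imaging, order, spotter gives the robot as it stands. The module is installed in compiled form; this text tells all that it offers.
- The arm moves only by the shell command python3 -m inch 'ROWS' [FORCE]. ROWS is JSON, a list that holds one entry, the list of rows, each a list of 7 numbers: the shift along the tool's x, y, z in m, then the turn, a rotation vector about the tool's x, y, z in rad, then the closure, from -1 (fully open) to 1 (shut). In form: [[[x, y, z, ax, ay, az, hand], ...]]. A call has 1 to 10 rows; each row is the pose to reach, as a shift and turn from the pose commanded when the call began, along the tool's axes at that moment; what a row does not reach only later rows make up. A row lasts 1/10 s, in which the tool goes at most 50 mm and 8.59 degrees, less where a joint would pass 70% of its speed; a pose out of reach is approached as far as the arm can. A call with a gripper value outside its range is refused whole. The fingers move at their own pace and stop on an object; FORCE is the grip in N (left out, the last holds). Time passes only in rows, so rows that repeat a pose let the fingers close. It gives the time, the measured TCP pose, the force, the opening and the grip force at its end, in the units of the state.
- sensors.get_obs(): the state, without advancing time (a new reading comes with each control period).
- imaging.camera(name): name is "scene" or "top" or "wrist"; returns the picture (400x640x3 uint8, blue, green, red); there is no depth.
- imaging.calibration(name): a dict with "mtx" (3x3 intrinsics, pixels), "R" (3x3) and "t" (3): a world point X has camera coordinates R X + t; the wrist camera has in their place "tool_from_camera" (4x4, takes a point from camera to tool coordinates, whose origin is the TCP and whose axes are the flange's). Camera axes: x right, y down, z forward; pixel columns grow to the right and rows downward; lengths in m; the calibration is good to about 2 mm. A picture is of the moment at which its call begins: read the wrist's pose just before it. calibration takes no time and is no camera call.
- order.hand_in(): hands the job in; it is judged then, once.
Trained networks look in the newest picture that a camera, given by its name, has taken for a name from the list of things; names that differ only in an ending like _2 or _b are one class to them, and where a whole thing is asked for, a point or a joint stands for the part that bears it (a point fixed in the world has none). Each returns a list of dicts, best first, with "conf" (0 to 1); they miss things now and then, are a little off and sometimes report something else, mostly with a low value. They report only what shows in the picture. A call takes as long as a camera call. They do not tell look-alikes from the thing itself.
- spotter.look_for(label, camera): "pixel" ([column, row] in pixels, amid what is visible of it).
The state is a dict: "clock": time; "joint_pos": joint angles; "joint_velocities": joint speeds; "tau": joint torques, N m; "position": TCP position; "ee_rot": TCP orientation; "ft_force": force on the tool from outside, world axes, zero at the start; "torque": the same for the moment, N m; "grip_width": opening from 0.0 (shut) to 1.0 (fully open); "grasp_force": force on a finger pad.
Only numpy, scipy, OpenCV 4.12 (cv2) and the standard library are available. Lean on these libraries where they do the work, as an engineer would, in place of code of your own. Each camera call takes 0.05 s, during which the arm holds its last target. There are 200 camera calls.

## Working session

There is one attempt and no reset: what is moved stays moved. The work goes in short steps, Python scripts to look and compute and a shell command to move; the robot and the scene stay as the last step left them, time stands still between calls to the robot, and variables do not carry over. Pictures are saved under pics/ and viewed, at most 10 in all, crops included, and the job is handed in when it is done.

```bash
mkdir -p pics; python3 - <<'E'
from workcell import sensors, imaging, spotter
import cv2, numpy as np
o=sensors.get_obs(); print({k:np.round(v,3).tolist() for k,v in o.items()})
for c in("scene","top"):
    im=imaging.camera(c); cv2.imwrite(f"pics/{c}0.png",im)
    for l in("bore_mouth","gauge_grip","keeper_post","jig","gauge"):
        try: print(c,l,[(np.round(d["pixel"]).tolist(),round(d["conf"],2)) for d in spotter.look_for(l,c)])
        except Exception as e: print(c,l,e)
    k=imaging.calibration(c); print(np.round(k["mtx"],1).tolist(),np.round(k["R"],3).tolist(),np.round(k["t"],3).tolist())
print(np.round(imaging.calibration("wrist")["tool_from_camera"],3))
E
```

```text
{'clock': 0.0, 'joint_pos': [-1.155, 0.333, -0.065, 1.461, 0.022, 1.35, -0.088], 'joint_velocities': [-0.001, -0.001, 0.002, 0.0, -0.001, -0.001, 0.001], 'tau': [-0.001, -62.545, 0.049, -39.161, 0.016, 0.01, -0.0], 'position': [0.265, 0.565, 0.248], 'ee_rot': [0.218, 0.976, -0.001, -0.0], 'ft_force': [0.812, 0.351, 0.185], 'torque': [0.05, -0.048, -0.003], 'grasp_force': 0.0, 'grip_width': 0.997}
scene bore_mouth [([368.0, 250.0], 0.65)]
scene gauge_grip [([357.0, 230.0], 0.85), ([441.0, 243.0], 0.55), ([376.0, 250.0], 0.21)]
scene keeper_post [([376.0, 248.0], 0.55)]
scene jig [([368.0, 273.0], 0.64), ([246.0, 293.0], 0.33)]
scene gauge [([362.0, 230.0], 0.8), ([440.0, 246.0], 0.79)]
[[513.0, 0.0, 326.9], [0.0, 513.0, 192.9], [0.0, 0.0, 1.0]] [[0.873, -0.487, 0.021], [-0.261, -0.505, -0.823], [0.411, 0.713, -0.568]] [-0.586, 0.214, 1.037]
top bore_mouth [([401.0, 190.0], 0.72), ([243.0, 272.0], 0.37)]
top gauge_grip [([378.0, 122.0], 0.7), ([389.0, 189.0], 0.59)]
top keeper_post [([418.0, 195.0], 0.47)]
top jig [([386.0, 198.0], 0.7)]
top gauge [([383.0, 122.0], 0.96), ([391.0, 190.0], 0.56)]
[[377.9, 0.0, 327.3], [0.0, 377.9, 195.8], [0.0, 0.0, 1.0]] [[0.021, -1.0, 0.02], [-0.98, -0.024, -0.196], [0.196, -0.015, -0.981]] [-0.122, 0.6, 0.919]
[[-0.    -0.959 -0.283  0.071]
 [ 1.    -0.    -0.001  0.001]
 [ 0.001 -0.283  0.959 -0.126]
 [ 0.     0.     0.     1.   ]]
```

```bash
python3 - <<'E'
import cv2
a=cv2.imread("pics/scene0.png")[170:350,230:490];b=cv2.imread("pics/top0.png")[80:260,270:490]
cv2.imwrite("pics/c1.png",cv2.resize(a,None,fx=3,fy=3,interpolation=2));cv2.imwrite("pics/c2.png",cv2.resize(b,None,fx=3.2,fy=3.2,interpolation=2))
E
```

```text
(no output)
```

View pics/c1.png

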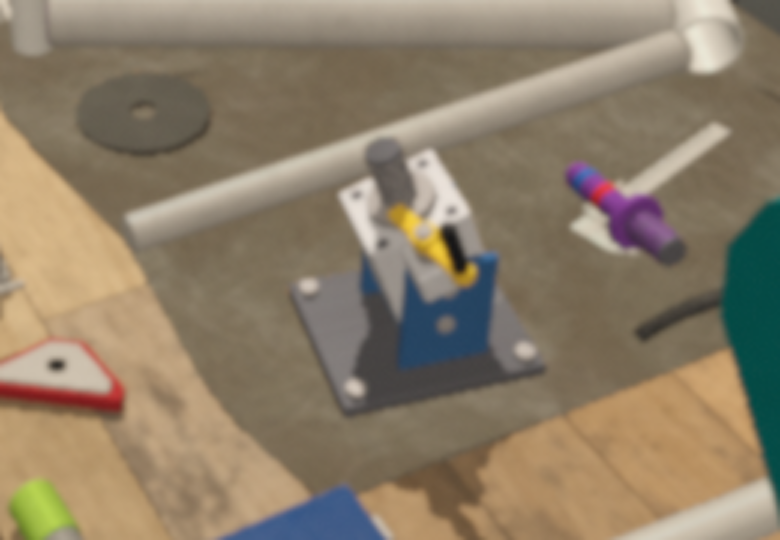

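View pics/c2.png

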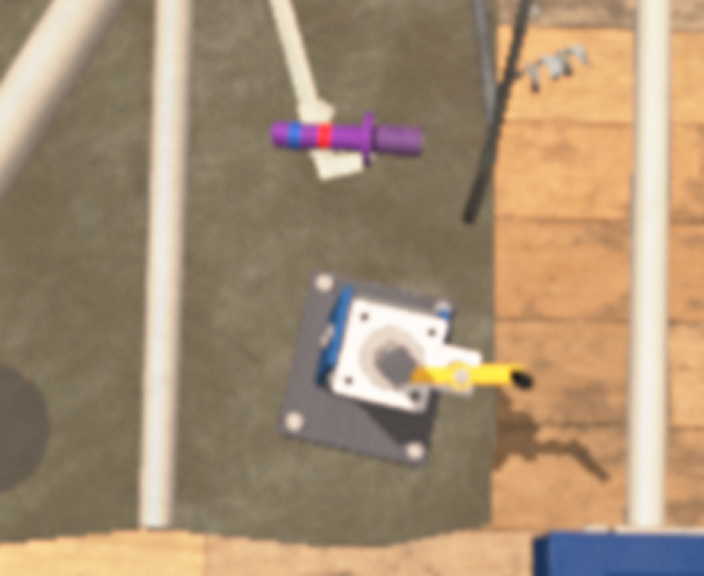

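View pics/top0.png

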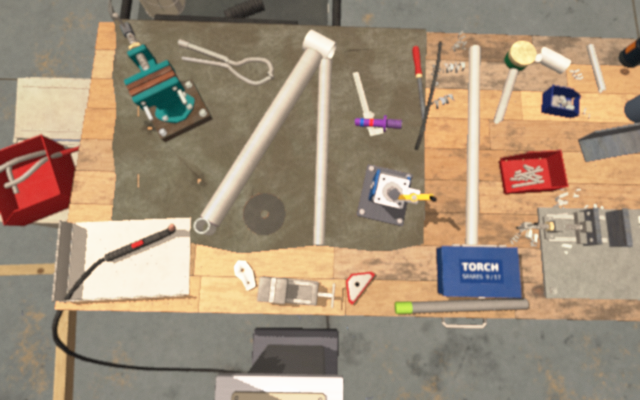

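The pictures show the jig, with the steel gauge and its yellow keeper, near the middle: handle top at scene (358,220), post tip at (380,247). In the top view the handle end is at (396,195). The purple gauge lying on the table is a look-alike. Next I fit the jig pose from these points.

```bash
cat > h.py <<'E'
import numpy as np
from scipy.spatial.transform import Rotation as Ro
from scipy.optimize import least_squares
from workcell import imaging
L=.35
def proj(c,X):
    k=imaging.calibration(c); p=np.array(k["mtx"])@(np.array(k["R"])@X+np.array(k["t"])); return p[:2]/p[2]
RB=np.array([[np.cos(L),0,-np.sin(L)],[0,1,0],[np.sin(L),0,np.cos(L)]])
def jig(p,v): return np.array([p[0],p[1],0])+Ro.from_euler('z',p[2]).as_matrix()@np.array(v)
def bm(p,v): return jig(p,np.array([p[3],0,.125])+RB@np.array(v))
E
cat > fit.py <<'E'
from h import *
S=lambda x,y:(230+x/3,170+y/3)
T=lambda x,y:(270+x/3.2,80+y/3.2)
P='j';B='b'
obs=[("scene",P,(.075,.065,.012),S(291,290)),("scene",P,(-.075,.065,.012),S(346,410)),("scene",P,(-.075,-.065,.012),S(545,367)),
("scene",B,(0,0,.053),S(384,148)),("scene",B,(0,-.092,.0565),S(450,232)),
("top",P,(.075,.065,.012),T(314,272)),("top",P,(.075,-.065,.012),T(455,300)),("top",P,(-.075,-.065,.012),T(422,467)),("top",P,(-.075,.065,.012),T(280,432)),
("top",B,(0,0,.053),T(402,370)),("top",B,(0,-.092,.0565),T(524,380))]
f=lambda p:np.concatenate([proj(c,(jig if k=='j' else bm)(p,v))-px for c,k,v,px in obs])
for y0 in(-.2,1.3,-1.7):
    r=least_squares(f,[.6,-.15,y0,0],loss='soft_l1'); print(r.cost,r.x)
    if y0==-.2:
        p=r.x; print(np.round(f(p).reshape(-1,2),1).tolist()); np.save("p.npy",p)
        for n,v in dict(mouth=(0,0,0),grip=(0,0,.0305),post=(0,-.092,.0395),pivot=(0,-.052,.0395)).items(): print(n,np.round(bm(p,v),4))
        print("axis",bm(p,(0,0,1))-bm(p,(0,0,0)))
E
python3 fit.py
```

```text
225.051070260969 [ 0.62033035 -0.26885413 -0.13941073 -0.01293751]
[[58.3, -17.1], [-21.7, -41.8], [-64.7, 14.6], [0.3, -0.7], [-1.2, -0.5], [-2.2, -0.6], [0.2, -1.9], [4.1, -0.8], [0.7, 2.3], [0.4, -2.4], [2.4, 1.2]]
mouth [ 0.6075 -0.2671  0.125 ]
grip [ 0.5972 -0.2656  0.1537]
post [ 0.5813 -0.3563  0.1621]
pivot [ 0.5869 -0.3167  0.1621]
axis [-0.33957103  0.04764894  0.93937271]
225.05107026589434 [ 0.62033035 -0.26885412 -0.13940869 -0.01293759]Traceback (most recent call last):
  File "fit.py", line 11, in <module>
    r=least_squares(f,[.6,-.15,y0,0],loss='soft_l1'); print(r.cost,r.x)
    return func(*args, **kwargs)
    result = trf(vector_fun.fun, vector_fun.jac, x0, f0, J0, lb, ub, ftol, xtol,
                 gtol, max_nfev, x_scale, loss_function, tr_solver,
                 tr_options.copy(), verbose, callback=callback_wrapped)
    return trf_no_bounds(
        fun, jac, x0, f0, J0, ftol, xtol, gtol, max_nfev, x_scale,
        loss_function, tr_solver, tr_options, verbose, callback=callback)
    J = jac(x)
    self._update_jac()
    ~~~~~~~~~~~~~~~~^^
    self.J = self.
[... 660 characters left out ...]
       ^^^^^^^
    f = np.atleast_1d(self.fun(x, *self.args, **self.kwargs))
                      ~~~~~~~~^^^^^^^^^^^^^^^^^^^^^^^^^^^^^^
    return np.atleast_1d(self.fun(x))
                         ~~~~~~~~^^^
    return self.f(x, *self.args, **self.kwargs)
           ~~~~~~^^^^^^^^^^^^^^^^^^^^^^^^^^^^^^
  File "fit.py", line 9, in <lambda>
    f=lambda p:np.concatenate([proj(c,(jig if k=='j' else bm)(p,v))-px for c,k,v,px in obs])
                               ~~~~^^^^^^^^^^^^^^^^^^^^^^^^^^^^^^^^
  File "h.py", line 7, in proj
    k=imaging.calibration(c); p=np.array(k["mtx"])@(np.array(k["R"])@X+np.array(k["t"])); return p[:2]/p[2]
ValueError: time passes only in moves, steps and waits
```

```bash
python3 - <<'E'
s=open('h.py').read()
s=s.replace("def proj(c,X):\n    k=imaging.calibration(c);","K={c:imaging.calibration(c) for c in('scene','top','wrist')}\ndef proj(c,X):\n    k=K[c];")
open('h.py','w').write(s)
s=open('fit.py').read()
s=s.replace('P,(.075,.065,.012),S','P,(-.075,.065,.012),S',1).replace('P,(-.075,.065,.012),S(346','P,(-.075,-.065,.012),S(346').replace('P,(-.075,-.065,.012),S(545','P,(.075,-.065,.012),S(545').replace('(-.2,1.3,-1.7)','(-.2,)')
open('fit.py','w').write(s)
E
python3 fit.py 2>&1 | tail -15
```

```text
17.747786279118912 [ 0.61932032 -0.26958076 -0.17735446 -0.01101749]
[[-3.0, -2.5], [-0.3, -0.0], [1.1, -2.3], [0.8, -0.8], [-2.6, -0.3], [-0.7, -0.9], [1.3, -0.5], [3.2, 0.2], [0.1, 1.6], [0.4, -2.8], [2.1, 2.2]]
mouth [ 0.6085 -0.2676  0.125 ]
grip [ 0.5982 -0.2658  0.1537]
post [ 0.5789 -0.3558  0.1621]
pivot [ 0.586  -0.3164  0.1621]
axis [-0.33751907  0.06049614  0.93937271]
```

```bash
cat >> h.py <<'E'
from workcell import sensors
p=np.load('p.npy') if __import__('os').path.exists('p.npy') else None
def Rbm(p): return Ro.from_euler('z',p[2]).as_matrix()@RB
def Rtool(p):
    B=Rbm(p); return np.stack([B[:,1],B[:,0],-B[:,2]],1)
def delta(P,R):
    o=sensors.get_obs(); R0=Ro.from_quat(o['ee_rot']).as_matrix()
    print('shift',np.round(R0.T@(np.array(P)-o['position']),4).tolist(),'rv',np.round(Ro.from_matrix(R0.T@R).as_rotvec(),4).tolist())
def where(p):
    o=sensors.get_obs(); return Rbm(p).T@(o['position']-bm(p,(0,0,0)))
E
python3 - <<'E'
from h import *
R=Ro.from_quat(sensors.get_obs()['ee_rot']).as_matrix()
delta([.52,.1,.33],Ro.from_euler('z',-.9).as_matrix()@R)
E
```

```text
shift [-0.4283, -0.3136, -0.0817] rv [-0.0, -0.0001, 0.9]
```

```bash
python3 -m inch '[[[-0.1,-0.03,-0.08,0,0,0.15,-1],[-0.428,-0.314,-0.082,0,0,0.9,-1],[-0.428,-0.314,-0.082,0,0,0.9,-1],[-0.428,-0.314,-0.082,0,0,0.9,-1],[-0.428,-0.314,-0.082,0,0,0.9,-1],[-0.428,-0.314,-0.082,0,0,0.9,-1],[-0.428,-0.314,-0.082,0,0,0.9,-1],[-0.428,-0.314,-0.082,0,0,0.9,-1],[-0.428,-0.314,-0.082,0,0,0.9,-1],[-0.428,-0.314,-0.082,0,0,0.9,-1]]]' 30; python3 - <<'E'
from h import *
delta(bm(p,(0,-.06,.2)),Rtool(p))
E
```

```text
clock: 1.6
position: [0.4991, 0.1388, 0.3261]
ee_rot: [0.62, 0.784, 0.0, 0.0]
ft_force: [0.7, 0.8, 0.6]
grip_width: 1.0
grasp_force: 0.0
shift [-0.4484, -0.0739, 0.0129] rv [-0.3443, -0.0723, 0.4052]
```

```bash
python3 -m inch '[[[-0.448,-0.074,0.013,-0.344,-0.072,0.405,-1],[-0.448,-0.074,0.013,-0.344,-0.072,0.405,-1],[-0.448,-0.074,0.013,-0.344,-0.072,0.405,-1],[-0.448,-0.074,0.013,-0.344,-0.072,0.405,-1],[-0.448,-0.074,0.013,-0.344,-0.072,0.405,-1],[-0.448,-0.074,0.013,-0.344,-0.072,0.405,-1],[-0.448,-0.074,0.013,-0.344,-0.072,0.405,-1],[-0.448,-0.074,0.013,-0.344,-0.072,0.405,-1],[-0.448,-0.074,0.013,-0.344,-0.072,0.405,-1],[-0.448,-0.074,0.013,-0.344,-0.072,0.405,-1]]]'; python3 - <<'E'
from h import *
from workcell import spotter
import cv2
print(where(p)); delta(bm(p,(0,-.06,.2)),Rtool(p))
o=sensors.get_obs(); im=imaging.camera('wrist'); cv2.imwrite('pics/w1.png',im)
np.savez('w1.npz',P=o['position'],q=o['ee_rot'])
for l in('gauge_grip','keeper_post','bore_mouth'): print(l,[(d['pixel'],d['conf']) for d in spotter.look_for(l,'wrist')])
T=K['wrist']['tool_from_camera'];R=Ro.from_quat(o['ee_rot']).as_matrix()
for v in((0,0,.053),(0,-.092,.0565),(0,-.052,.0165),(.035,.035,0),(.035,-.035,0),(-.035,-.035,0),(-.035,.035,0)):
    t=R.T@(bm(p,v)-o['position']); c=np.linalg.inv(T)@np.append(t,1); q=K['wrist']['mtx']@c[:3]; print(v,q[:2]/q[2])
E
```

```text
clock: 2.6
position: [0.5279, -0.3189, 0.3126]
ee_rot: [0.757, 0.63, 0.109, 0.135]
ft_force: [-0.4, -0.6, 0.2]
grip_width: 1.001
grasp_force: 0.0
[-0.00167642 -0.0646861   0.20032304]
shift [0.0047, 0.0017, 0.0003] rv [-0.0008, 0.0069, -0.0049]
gauge_grip [([316.9, 102.2], 0.93), ([433.0, 61.6], 0.73)]
keeper_post [([315.2, 169.9], 0.55)]
bore_mouth [([317.7, 129.0], 0.61)]
(0, 0, 0.053) [318.60909987 109.5480087 ]
(0, -0.092, 0.0565) [319.10608281 219.41462273]
(0, -0.052, 0.0165) [318.85171445 165.06700463]
(0.035, 0.035, 0) [356.45340881  68.14521664]
(0.035, -0.035, 0) [354.41620079 144.57246154]
(-0.035, -0.035, 0) [283.10744072 144.91438668]
(-0.035, 0.035, 0) [280.38008769  68.53353277]
```

View pics/w1.png

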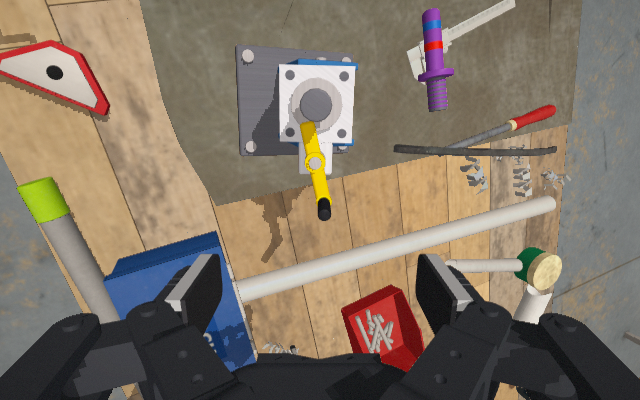

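The wrist view, from above, shows the block's corners at (280,66), (355,65), (280,143) and (354,144). The handle end is at (316,104), the post tip at (324,212) and the pivot at (315,162). The keeper is slightly turned already. I'll refine the fit with these points.

```bash
cat > fit2.py <<'E'
from h import *
src=open('fit.py').read().split('f=lambda')[0]; exec(src)
obs=[o for o in obs if o[2]!=(0,-.092,.0565)]
d=np.load('w1.npz'); R=Ro.from_quat(d['q']).as_matrix(); Ti=np.linalg.inv(K['wrist']['tool_from_camera'])
def pw(X):
    q=K['wrist']['mtx']@(Ti@np.append(R.T@(X-d['P']),1))[:3]; return q[:2]/q[2]
wo=[((0,0,.053),(316,104)),((.035,.035,0),(355,65)),((.035,-.035,0),(354,144)),((-.035,-.035,0),(280,143)),((-.035,.035,0),(280,66)),((0,-.052,.0165),(315,162))]
post=lambda a,z:(.04*np.sin(a),-.052-.04*np.cos(a),z)
def f(p):
    r=[(proj(c,(jig if k=='j' else bm)(p,v))-px) for c,k,v,px in obs]
    r+=[2*(pw(bm(p,v))-px) for v,px in wo]
    t=bm(p,post(p[4],.0565)); r+=[2*(pw(t)-(324,212)),proj('scene',t)-S(450,232),proj('top',t)-T(524,380)]
    return np.concatenate(r)
r=least_squares(f,list(p[:4])+[.1],loss='soft_l1'); print(r.cost,r.x); print(np.round(f(r.x).reshape(-1,2),1).tolist()); p=r.x; np.save('p.npy',p)
print('post',post(p[4],.0)); print(bm(p,(0,0,0)))
t=np.array(post(p[4],.047)); delta(bm(p,t+[0,0,.04]),Rtool(p)); delta(bm(p,t),Rtool(p))
E
python3 fit2.py
```

```text
40.03367875271893 [ 0.62074345 -0.26748576 -0.19969598 -0.01411725  0.20583951]
[[-2.5, -3.9], [-1.2, -1.4], [0.7, -2.5], [-0.8, -1.6], [-0.8, -1.8], [1.1, -0.4], [1.7, 0.1], [-1.2, 0.4], [-1.1, -2.2], [0.3, 3.2], [0.5, 1.8], [-4.3, -2.5], [0.3, -2.8], [-2.2, -2.9], [1.3, 0.8], [0.2, 7.7], [-1.4, -3.2], [1.1, 0.1]]
post (np.float64(0.008175560910878631), np.float64(-0.0911555896877127), 0.0)
[ 0.60690675 -0.2646853   0.125     ]
shift [-0.0316, 0.0057, 0.1114] rv [-0.0015, -0.0082, 0.0222]
shift [-0.0319, 0.0058, 0.1514] rv [-0.0015, -0.0082, 0.0222]
```

```bash
python3 -m inch '[[[-0.032,0.006,0.111,-0.002,-0.008,0.022,-1],[-0.032,0.006,0.111,-0.002,-0.008,0.022,-1],[-0.032,0.006,0.111,-0.002,-0.008,0.022,-1],[-0.032,0.006,0.135,-0.002,-0.008,0.022,-1],[-0.032,0.006,0.151,-0.002,-0.008,0.022,-1],[-0.032,0.006,0.151,-0.002,-0.008,0.022,0.2],[-0.032,0.006,0.151,-0.002,-0.008,0.022,0.4],[-0.032,0.006,0.151,-0.002,-0.008,0.022,0.4],[-0.032,0.006,0.151,-0.002,-0.008,0.022,0.4],[-0.032,0.006,0.151,-0.002,-0.008,0.022,0.4]]]' 20; python3 - <<'E'
from h import *
import cv2
print(where(p)); im=imaging.camera('wrist'); cv2.imwrite('pics/w2.png',im)
E
```

```text
clock: 3.8
position: [0.5806, -0.3539, 0.1735]
ee_rot: [0.762, 0.623, 0.111, 0.136]
ft_force: [-0.3, -1.0, 0.1]
grip_width: 0.301
grasp_force: 0.0
[ 0.0090244  -0.09266473  0.04836238]
```

View pics/w2.png

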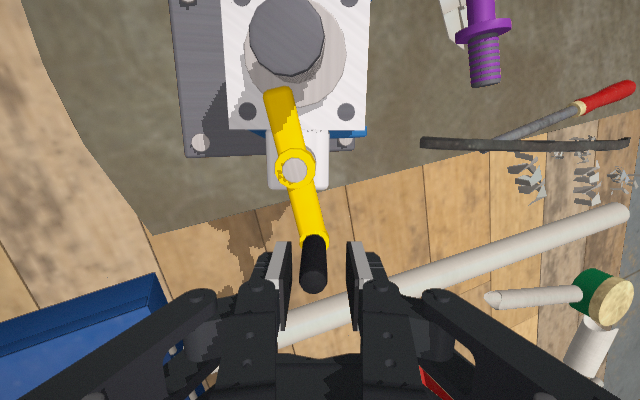

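The wrist view shows the post, tip at (313,282), standing between the pads at columns 285 and 350. I'll check how deep it sits between them.

```bash
python3 - <<'E'
from h import *
Ti=np.linalg.inv(K['wrist']['tool_from_camera'])
for v in((0,0,-.008),(.011,0,-.008),(0,0,.017),(.011,0,.017)):
    q=K['wrist']['mtx']@(Ti@np.append(v,1))[:3]; print(v,q[:2]/q[2])
# arc waypoints relative to current pose, tool axes
R0=Ro.from_quat(sensors.get_obs()['ee_rot']).as_matrix(); B=Rbm(p); a0=p[4]
for a in np.linspace(a0,1.6,10):
    d=np.array([.04*(np.sin(a)-np.sin(a0)),-.04*(np.cos(a)-np.cos(a0)),0]); print(round(a,2),np.round(R0.T@B@d,4))
E
```

```text
(0, 0, -0.008) [315.37355235 287.56828348]
(0.011, 0, -0.008) [315.30292635 262.9442273 ]
(0, 0, 0.017) [315.80304897 259.1377423 ]
(0.011, 0, 0.017) [315.75209086 237.76884408]
0.21 [0. 0. 0.]
0.36 [0.0017 0.0059 0.    ]
0.52 [0.0044 0.0115 0.    ]
0.67 [0.0078 0.0167 0.    ]
0.83 [0.012  0.0212 0.    ]
0.98 [0.0169 0.025  0.    ]
1.14 [0.0223 0.0281 0.    ]
1.29 [0.0281 0.0302 0.    ]
1.45 [0.0342 0.0315 0.    ]
1.6 [0.0403 0.0318 0.    ]
```

```bash
python3 - <<'E'
from workcell import sensors
print(sensors.get_obs()['joint_pos'])
E
python3 -m inch '[[[0,0,0,0,0,0,0.6],[0,0,0,0,0,0,0.6],[0.0017,0.0059,0,0,0,-0.14,0.6],[0.0044,0.0115,0,0,0,-0.28,0.6],[0.0078,0.0167,0,0,0,-0.42,0.6],[0.0120,0.0212,0,0,0,-0.56,0.6],[0.0120,0.0212,0,0,0,-0.62,0.6]]]' 20; python3 - <<'E'
from h import *
print(where(p),sensors.get_obs()['joint_pos'])
E
```

```text
[-0.20438137  0.4102496   0.92143085  1.75278904 -0.61733427  0.8828715
  0.76205911]
clock: 4.55
position: [0.6028, -0.3455, 0.1799]
ee_rot: [0.533, 0.828, 0.063, 0.163]
ft_force: [-0.1, 0.2, 0.6]
grip_width: 0.2
grasp_force: 0.0
[ 0.03011938 -0.08006162  0.04743157] [-0.12579438  0.39565287  0.78684878  1.70430774 -0.53386929  0.87692425
  1.2909059 ]
```

```bash
python3 - <<'E'
from h import *
R0=Ro.from_quat(sensors.get_obs()['ee_rot']).as_matrix(); B=Rbm(p); a0=p[4]
w=where(p)
for a in np.linspace(.95,1.57,6):
    d=np.array([.0385*np.sin(a)+.001,-.053-.0385*np.cos(a),.0475])-w; print(round(a,2),np.round(R0.T@B@d,4))
E
```

```text
0.95 [ 0.0025  0.0045 -0.0001]
1.07 [ 0.0043  0.0089 -0.0001]
1.2 [ 0.0066  0.0131 -0.0001]
1.32 [ 0.0095  0.0169 -0.0001]
1.45 [ 0.0127  0.0204 -0.0001]
1.57 [ 0.0164  0.0234 -0.0001]
```

```bash
python3 -m inch '[[[0.0025,0.0045,0,0,0,-0.12,0.6],[0.0043,0.0089,0,0,0,-0.24,0.6],[0.0066,0.0131,0,0,0,-0.36,0.6],[0.0095,0.0169,0,0,0,-0.48,0.6],[0.0127,0.0204,0,0,0,-0.6,0.6],[0.0164,0.0234,0,0,0,-0.7,0.6],[0.0164,0.0234,0,0,0,-0.7,0.6]]]' 20; python3 - <<'E'
from h import *
import cv2
print(where(p),sensors.get_obs()['joint_pos'])
cv2.imwrite('pics/w3.png',imaging.camera('wrist'))
R0=Ro.from_quat(sensors.get_obs()['ee_rot']).as_matrix()
print(R0.T@Rbm(p)); 
E
```

```text
clock: 5.25
position: [0.6166, -0.3211, 0.1832]
ee_rot: [0.219, 0.96, 0.004, 0.175]
ft_force: [0.2, 0.4, -0.4]
grip_width: 0.199
grasp_force: 0.0
[ 0.03939624 -0.05338137  0.04759145] [-0.07480163  0.35708591  0.65245984  1.69971351 -0.42868828  0.85315369
  1.86754186]
[[-9.68027476e-01  2.50841487e-01 -1.16343961e-03]
 [ 2.50841906e-01  9.68028040e-01 -2.27139113e-04]
 [ 1.06926625e-03 -5.11716312e-04 -9.99999297e-01]]
```

View pics/w3.png

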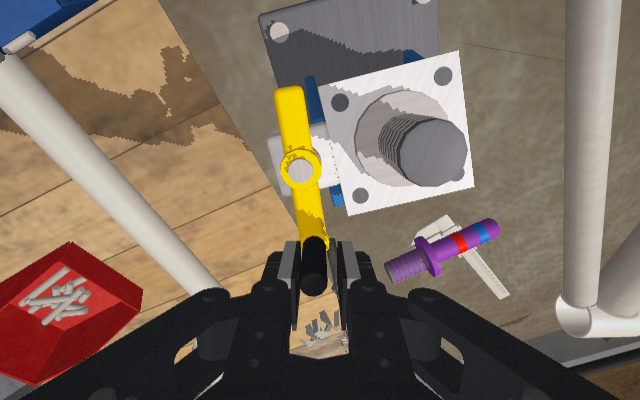

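The keeper is about a quarter turn aside and clear of the collar (bar at (290,95) to (315,250), handle at (430,150)). Withdraw along the post.

```bash
python3 -m inch '[[[0,0.001,0,0,0,0,0.5],[0,-0.001,-0.02,0,0,0,0.5],[0,-0.001,-0.05,0,0,0,0.5],[0,-0.001,-0.09,0,0,0,0],[0,-0.001,-0.12,0,0,0,-1],[0,-0.001,-0.12,0,0,0,-1]]]'; python3 - <<'E'
from h import *
delta(bm(p,(0,-.0,.17)),Rtool(p))
E
```

```text
clock: 5.9
position: [0.5757, -0.3158, 0.3007]
ee_rot: [0.222, 0.959, 0.004, 0.178]
ft_force: [0.2, -0.9, 0.4]
grip_width: 0.751
grasp_force: 0.0
shift [0.0539, 0.0441, 0.0016] rv [0.0056, 0.0065, 1.3157]
```

```bash
python3 -m inch '[[[0.054,0.044,0.002,0.006,0.007,1.316,-1],[0.054,0.044,0.002,0.006,0.007,1.316,-1],[0.054,0.044,0.002,0.006,0.007,1.316,-1],[0.054,0.044,0.002,0.006,0.007,1.316,-1],[0.054,0.044,0.002,0.006,0.007,1.316,-1],[0.054,0.044,0.002,0.006,0.007,1.316,-1],[0.054,0.044,0.002,0.006,0.007,1.316,-1],[0.054,0.044,0.002,0.006,0.007,1.316,-1],[0.054,0.044,0.002,0.006,0.007,1.316,-1],[0.054,0.044,0.002,0.006,0.007,1.316,-1]]]'; python3 - <<'E'
from h import *
import cv2
print(where(p)); o=sensors.get_obs(); print(o['joint_pos'])
cv2.imwrite('pics/w4.png',imaging.camera('wrist')); 
T=K['wrist']['tool_from_camera'];R=Ro.from_quat(o['ee_rot']).as_matrix()
for v in((0,0,.053),(.035,.035,0),(.035,-.035,0),(-.035,-.035,0),(-.035,.035,0),(.04,-.052,.0565)):
    t=R.T@(bm(p,v)-o['position']); c=np.linalg.inv(T)@np.append(t,1); q=K['wrist']['mtx']@c[:3]; print(v,q[:2]/q[2])
delta(bm(p,(0,0,.034)),Rtool(p))
E
```

```text
clock: 6.9
position: [0.5491, -0.2516, 0.2789]
ee_rot: [0.763, 0.623, 0.108, 0.131]
ft_force: [0.4, -0.4, 0.0]
grip_width: 1.006
grasp_force: 0.0
[-0.00283328  0.00135229  0.16491361]
[-0.31202509  0.0232561   0.72178212  1.80245896 -0.10220742  0.98912038
  0.24809899]
(0, 0, 0.053) [321.67930907 203.05035524]
(0.035, 0.035, 0) [361.56073414 147.09057919]
(0.035, -0.035, 0) [358.89145608 222.09113026]
(-0.035, -0.035, 0) [284.20215329 221.97627821]
(-0.035, 0.035, 0) [281.77424694 147.1019568 ]
(0.04, -0.052, 0.0565) [372.42799493 267.57643776]
shift [-0.0015, 0.0038, 0.131] rv [-0.0082, -0.0009, 0.004]
```

View pics/w4.png

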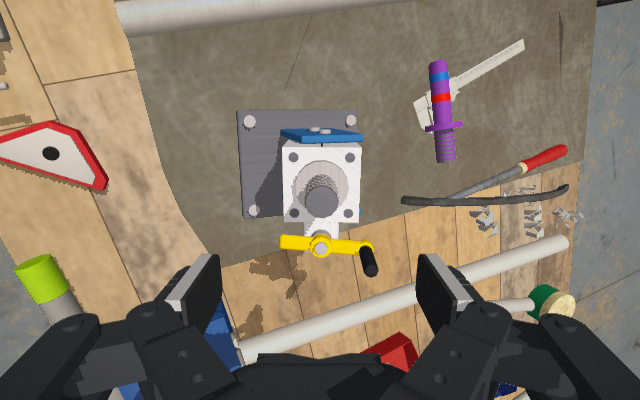

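The handle end is seen at (321,202) against (322,203) predicted, so the fit is good. The keeper bar lies parallel to the block's edge, well clear of the collar. Descend over the handle and close gently.

```bash
python3 -m inch '[[[-0.0015,0.0038,0.04,-0.008,0,0.004,-1],[-0.0015,0.0038,0.08,-0.008,0,0.004,-1],[-0.0015,0.0038,0.11,-0.008,0,0.004,-1],[-0.0015,0.0038,0.131,-0.008,0,0.004,-1],[-0.0015,0.0038,0.131,-0.008,0,0.004,-1],[-0.0015,0.0038,0.131,-0.008,0,0.004,0],[-0.0015,0.0038,0.131,-0.008,0,0.004,0.2],[-0.0015,0.0038,0.131,-0.008,0,0.004,0.2]]]' 20; python3 - <<'E'
from h import *
print(where(p)); delta(bm(p,(0,0,.034)),Rtool(p))
import cv2; cv2.imwrite('pics/w5.png',imaging.camera('wrist'))
E
```

```text
clock: 7.75
position: [0.596, -0.2627, 0.1591]
ee_rot: [0.762, 0.623, 0.112, 0.135]
ft_force: [0.5, 0.4, 0.4]
grip_width: 0.519
grasp_force: 0.0
[ 0.00131708 -0.00020083  0.0358165 ]
shift [0.0002, -0.0013, 0.0018] rv [0.0029, -0.0012, -0.0004]
```

View pics/w5.png

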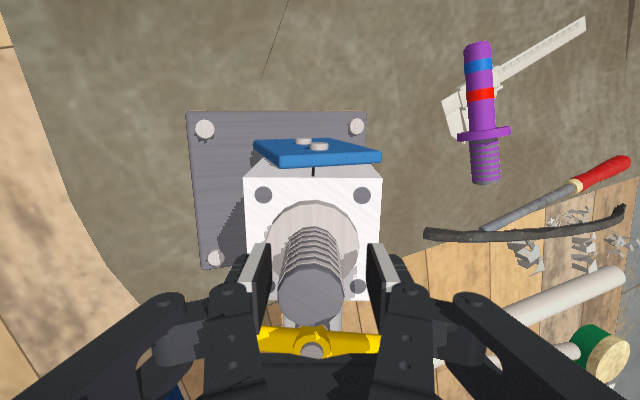

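The handle end (312,293) is between the pads, about 1.5 mm off centre. I'll correct that and close.

```bash
python3 -m inch '[[[0.0015,-0.0015,0.001,0,0,0,0.2],[0.0015,-0.0015,0.001,0,0,0,0.3],[0.0015,-0.0015,0.001,0,0,0,0.36],[0.0015,-0.0015,0.001,0,0,0,0.4],[0.0015,-0.0015,0.001,0,0,0,0.44],[0.0015,-0.0015,0.001,0,0,0,0.48],[0.0015,-0.0015,0.001,0,0,0,0.52],[0.0015,-0.0015,0.001,0,0,0,0.56]]]' 20; python3 - <<'E'
from h import *
o=sensors.get_obs();print(where(p),Rbm(p).T@o['ft_force'],o['torque'],o['grasp_force'])
E
```

```text
clock: 8.6
position: [0.5946, -0.2605, 0.156]
ee_rot: [0.762, 0.623, 0.111, 0.134]
ft_force: [-4.3, 1.9, 3.6]
grip_width: 0.304
grasp_force: 19.3
[-0.00147066  0.0016093   0.03358108] [-3.13437561  1.04108084  4.94128887] [0.4216901  0.9983218  0.08588637] 19.342468678951263
```

```bash
python3 -m inch '[[[0,-0.0005,0,0,0,0,0.9],[0,-0.0005,0,0,0,0,0.9],[0,-0.0005,0,0,0,0,0.9],[0,-0.0005,-0.003,0,0,0,0.9],[0,-0.0005,-0.006,0,0,0,0.9],[0,-0.0005,-0.01,0,0,0,0.9],[0,-0.0005,-0.01,0,0,0,0.9]]]' 60; python3 - <<'E'
from h import *
o=sensors.get_obs();print(where(p),Rbm(p).T@o['ft_force'],o['torque'],o['grasp_force'])
delta(bm(p,where(p)+[0,0,.01]),Ro.from_quat(o['ee_rot']).as_matrix())
E
```

```text
clock: 9.3
position: [0.5909, -0.2601, 0.1656]
ee_rot: [0.762, 0.623, 0.111, 0.135]
ft_force: [-0.0, -0.1, -3.7]
grip_width: 0.286
grasp_force: 59.1
[-0.00161797  0.00129699  0.043862  ] [-1.26881796 -0.09936246 -3.51582572] [0.189791   0.68532571 0.01600858] 59.1038703918457
shift [0.0, 0.0, -0.01] rv [0.0, 0.0, 0.0]
```

The pull is light, about the gauge's weight, with almost no side force. Draw on to about 46 mm.

```bash
python3 -m inch '[[[0,0,-0.005,0,0,0,0.9],[0,0,-0.01,0,0,0,0.9],[0,0,-0.015,0,0,0,0.9],[0,0,-0.02,0,0,0,0.9],[0,0,-0.025,0,0,0,0.9],[0,0,-0.03,0,0,0,0.9],[0,0,-0.033,0,0,0,0.9],[0,0,-0.036,0,0,0,0.9],[0,0,-0.036,0,0,0,0.9]]]' 60; python3 - <<'E'
from h import *
import cv2
o=sensors.get_obs();print(where(p),Rbm(p).T@o['ft_force'],o['torque'],o['grasp_force'])
a=imaging.camera('scene')[150:300,300:450]; w=imaging.camera('wrist')[100:400,150:480]
a=cv2.resize(a,(400,400),interpolation=2); w=cv2.resize(w,(400,364)); w=cv2.copyMakeBorder(w,0,36,0,0,0)
cv2.imwrite('pics/e1.png',np.hstack([a,w]))
E
```

```text
clock: 10.2
position: [0.579, -0.2576, 0.1995]
ee_rot: [0.762, 0.623, 0.111, 0.135]
ft_force: [0.1, -0.1, -4.3]
grip_width: 0.292
grasp_force: 59.2
[-0.00142629  0.00138162  0.07987497] [-1.39943787 -0.07214286 -4.11113754] [ 0.12169396  0.77738137 -0.00187543] 59.15535807609558
```

View pics/e1.png

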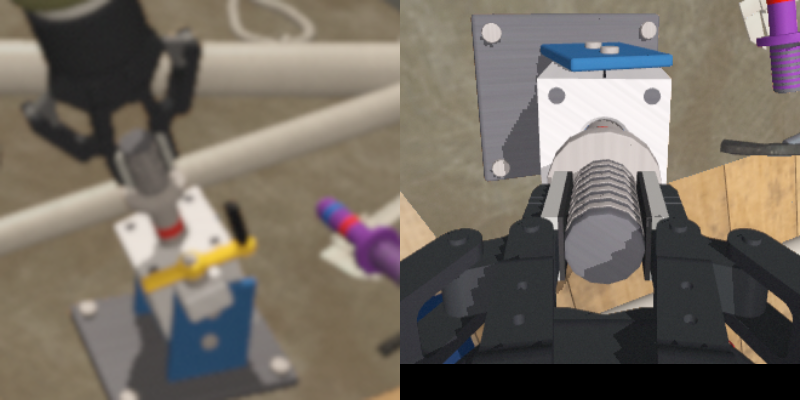

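The red ring (at (172,228)) is all out with a band of bare steel below it, and no blue shows. The tool has risen 46 mm. Hold, then hand in.

```bash
python3 -m inch '[[[0,0,0,0,0,0,0.9],[0,0,0,0,0,0,0.9],[0,0,0,0,0,0,0.9]]]' 60 && python3 -c "
from workcell import order
print(order.hand_in())"
```

```text
clock: 10.6
position: [0.5789, -0.2576, 0.1989]
ee_rot: [0.762, 0.623, 0.111, 0.135]
ft_force: [-0.2, -0.1, -4.5]
grip_width: 0.289
grasp_force: 59.2
the job is handed in; nothing more can be done
None
```

I swung the keeper about a quarter turn aside, drew the steel gauge about 46 mm straight out (red ring out, blue ring hidden), and handed in at 10.6 s with the gripper still holding it.

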